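# Start a fast charge of the transmitter cells at the pit table

### The arm

A 6-joint arm with a two-finger parallel gripper is mounted at the origin on the work surface. World frame = base frame: x ahead of the robot, y to its left, z up, the work surface at z = 0. Lengths are in m, angles in degrees, forces in N, time in s.
With the tool pointing down it reaches from about 0.25 to 0.8 m from the base axis. Payload 3.9 kg.
Tool frame: the origin (TCP) lies at the very end of the fingers, on their centre line; the grasp point (between the pads) lies 19 mm behind it; z points along the fingers, x is the direction in which the jaws open and shut, and the axes are right-handed (so a half turn about z gives the same grasp; the last joint's range is limited). The gripper opens to 85 mm and grips with 20 to 120 N. Pads are 22 mm wide; open, the fingers measure 114 mm over their backs; the gripper's body (76 mm by 85 mm) begins 54 mm behind the grasp point. The pads swing forward as they close: fully open they stand 13 mm farther back than shut.
Start: joints at [-64.343, 14.897, -7.913, 67.191, 0, 90], TCP at [0.227, -0.473, 0.231] pointing down, gripper open.
Joint ranges: [-159.42, 159.42], [-47.68, 98.78], [-73.54, 78.23], [-108.79, 121.32], [-90, 84.71], [-180, 180]. Speed limits (degrees/s): [147.25, 147.25, 180, 180, 180, 180].

### API

Orientations are given as a 3x3 rotation matrix whose columns are the frame's x, y, z axes.
In Python, from cell import robot gives the robot as it stands. The module is installed in compiled form; this text tells all that it offers.
- The arm moves only by the shell command python3 -m crank 'ROWS' [OPENING] [FORCE]. ROWS is JSON, a list of rows, each a list of 2 entries, a list of its own where there are three numbers: the shift along the tool's x, y, z in cm, then the turn about the tool's z in degrees. A call has 1 to 12 rows; each row is the pose to reach, as a shift and turn from the pose commanded when the call began, along the tool's axes at that moment; what a row does not reach only later rows make up. A row lasts 1/10 s, in which the tool goes at most 50 mm and 8.59 degrees, less where a joint would pass 70% of its speed; a pose out of reach is approached as far as the arm can. A call with a gripper value outside its range is refused whole. OPENING is the opening, from -1 (shut) to 1 (fully open), set as the call begins (- or left out, the last holds). The fingers move at their own pace and stop on an object; FORCE is the grip in N (left out, the last holds). Time passes only in rows, so rows that repeat a pose let the fingers close. It gives the time, the measured TCP pose, the force and the opening at its end, in the units of the state.
- robot.get_state(): the state, without advancing time (a new reading comes with each control period).
- robot.camera(name): name is "side" or "top" or "wrist"; returns (picture, depth): 384x512x3 uint8, red, green, blue; 384x512 float32, m along the optical axis (not along the pixel's ray), 0 where there is no reading.
- robot.camera_info(name): a dict with "fx", "fy", "cx", "cy" (pixels), "k1" (the pictures are not rectified: a ray, as slopes to the right and down, at radius r is drawn at 1 + k1 r^2 times it, then the intrinsics apply), "world_to_cam" (4x4, takes a point from world to camera coordinates). Camera axes: x right, y down, z forward; pixel columns grow to the right and rows downward; lengths in m; the calibration is good to about 2 mm. A picture is of the moment at which its call begins: read the wrist's pose just before it. camera_info takes no time and is no camera call; for the wrist camera it gives the pose at the moment of the call.
- robot.finish_job(): hands the job in, once; it reports no verdict.
The state is a dict: "time_s": time; "joint_positions": joint angles; "joint_velocities": joint speeds; "effort": joint torques, N m; "position": TCP position; "eef_rot": TCP orientation; "ft_force": force on the tool from outside, world axes, zero at the start; "ft_torque": the same for the moment, N m; "grip_width": finger opening in m.
Only numpy, scipy, OpenCV 4.12 (cv2) and the standard library are available. Lean on these libraries where they do the work, as an engineer would, in place of code of your own. Each camera call takes 0.05 s, during which the arm holds its last target.

### The job

Start a fast charge of the four cells lying in the charger: first switch the power strip on by pressing the raised end of its rocker, then press the raised end of the charger's own rocker (left end of its controls) to set the fast rate, and last press the long bar-shaped start key (right end) and hold it down for a good two seconds before letting go. Leave both rockers switched over and do not press the two round keys in between. This is all fingertip work, so pick nothing up: the cells stay in their bays and the tools, wheels and bottles around stay where they stand.

Things in the scene. Friction and masses are not known exactly. Their poses are not given: they have to be found in the camera images.
- strip: White power strip fixed on the table, 290 (x) x 56 x 40 mm high; origin centre of underside, z up. Points roughly away from the robot: rocker near the near (-x) end, then three sockets: the first empty, a black plug (to 62 mm high) in the second at x = 24 mm, a black adapter (to 75 mm) in the third. Left or right of the robot. Leads not modelled.
- strip_rocker (a joint): The strip's switch. Black V-shaped cap, 22 mm wide, 32 mm long in the strip's x, tips on a cross pivot at local x = -112 mm, 40 mm above the table; past half way it snaps over and stays. 0 = off (start): its +x half (towards the sockets) stands up 25 degrees; 0.44 rad = on: that half level, 3 mm above its surround. About 4 N near its end, 7 mm down. Pressing the other half switches back.
- strip_rocker_press (a point): Where to press: mid-face of the rocker's raised half, 11 mm from the pivot, 5 mm short of the cap's end. At the start strip local x = -102 mm, 47.7 mm above the table (the cap's end is 49.8 mm high). Moves with the cap.
- charger: Black AA charger fixed on the table, 140 (x) x 190 (y) mm, panel 48 mm high; origin centre of underside, z up, -x is its front, to the robot. Controls in one row at x = -36 mm on a bright plate, from the left (+y): rocker y = 66, round keys y = 20 and -20, long bar key y = -66 mm. Behind: display left, four cells right. On the other side from the strip. Leads not modelled.
- rate_rocker (a joint): Charge-rate switch. Black V-shaped cap, 22 mm wide, 32 mm long in the charger's x, tips on a cross pivot at local (-36, 66) mm, 48 mm above the table; past half way it snaps over and stays. 0 = slow (start): its +x half (away from the robot) stands up 25 degrees; 0.44 rad = fast: that half level, 3 mm above its surround. About 4 N near its end, 7 mm down. Pressing the other half switches back.
- rate_rocker_press (a point): Where to press: mid-face of the rocker's raised half, 11 mm from the pivot, 5 mm short of the cap's end. At the start charger local (-26, 66) mm, 55.7 mm above the table (the cap's end is 57.8 mm high). Moves with the cap.
- start_key (a joint): Start key: black bar, 30 mm (local y) x 14 mm, at charger local (-36, -66) mm. Value = travel in m: 0 up, 0.003 fully down; springs back; 1 N to start, 3.6 N fully down. Top 53 mm above the table when up, 5 mm proud of the panel. Counts as pressed beyond 2 mm.
- start_key_top (a point): Centre of the start key's top face; moves with it.
- stop_key (a joint): Small round black key, 12 mm across, at charger local (-36, -20) mm; stops the charger. Not to be pressed. Value = travel in m: 0 up, 0.003 fully down; springs back; 1 N to start, 3.6 N fully down. Top 53 mm above the table when up, 5 mm proud of the panel.
- stop_key_top (a point): Centre of the stop key's top face.
- display_key (a joint): Small round black key, 12 mm across, at charger local (-36, 20) mm; changes the display. Not to be pressed. Value = travel in m: 0 up, 0.003 fully down; springs back; 1 N to start, 3.6 N fully down. Top 53 mm above the table when up, 5 mm proud of the panel.
- display_key_top (a point): Centre of the display key's top face.
- cell1: AA cell, 14.5 mm by 50 mm, 28 g, lying loose along local x in a bay of the charger, centred at charger local (31, -70) mm, its top level with the panel (48.5 mm above the table); origin at the middle of its underside. To be left in its bay.
- cell2: AA cell, 14.5 mm by 50 mm, 28 g, lying loose along local x in a bay of the charger, centred at charger local (31, -50) mm, its top level with the panel (48.5 mm above the table); origin at the middle of its underside. To be left in its bay.
- cell3: AA cell, 14.5 mm by 50 mm, 28 g, lying loose along local x in a bay of the charger, centred at charger local (31, -30) mm, its top level with the panel (48.5 mm above the table); origin at the middle of its underside. To be left in its bay.
- cell4: AA cell, 14.5 mm by 50 mm, 28 g, lying loose along local x in a bay of the charger, centred at charger local (31, -10) mm, its top level with the panel (48.5 mm above the table); origin at the middle of its underside. To be left in its bay.
- wheel_a: Small car wheel lying flat, black tyre with white hub, 63 mm across, 26 mm high, origin centre of underside; stands between strip and charger. Loose; to be left alone.
- wheel_b: The same kind of wheel, 63 mm across, 26 mm high, out on the right. Loose; to be left alone.
- glue: Small white glue bottle with a thin nozzle, 29 mm across, 75 mm high, origin centre of underside; stands between strip and charger. Loose; to be left alone.
- fluid_can: Bare metal fluid can with a screw neck, 58 mm across, 98 mm high, origin centre of underside; out on the left. Loose; to be left alone.
- oil: Clear oil bottle with black cap, 32 mm across, 78 mm high, origin centre of underside; out on the right. Loose; to be left alone.
- driver: Screwdriver, 180 mm long, lying pointing away from the robot, out on the right. Loose; to be left alone.
- screw_tray: Open grey screw tray, 75 x 55 x 18 mm, origin centre of underside; out on the left. Loose; to be left alone.

How it is judged (in metres and radians):
On the way, in this order (a step that is already met when the one before it is completed fails the run):
1. the power strip is switched on: its rocker is fully over (value of joint strip_rocker above 0.34 rad), for 0.1 s.
2. the charger's rate rocker is fully over to fast (value of joint each of rate_rocker, strip_rocker above 0.34 rad), for 0.1 s.
3. the start key is held down (beyond 2 of its 3 mm) for 1.5 s, with strip and rate rocker on (all of step 2 and value of joint start_key above 0.002 m), for 1.5 s.
At the end, for the whole second after the job is handed in: Both rockers are over (beyond 0.34 of 0.44 rad), start, stop and display keys are up (within 1 mm), each cell is within 8 mm and each other loose thing within 20 mm of where it began, with the bottles and the can upright (within 30 degrees) (all of step 2 and value of joint each of start_key, stop_key, display_key below 0.001 m and distance of each of cell1, cell2, cell3, cell4 from where it was at the start of the episode below 0.008 m and angle between each of glue, fluid_can, oil's own z axis and vertical below 0.52 rad and distance of each of wheel_a, wheel_b, glue, fluid_can, oil, driver, screw_tray from where it was at the start of the episode below 0.02 m); the robot touches nothing.
It fails at once if the charger's rate rocker is tipped while the strip is still off (value of joint rate_rocker above 0.22 rad and value of joint strip_rocker below 0.22 rad).
It fails at once if the start key is pressed while the strip is off or the rate is still slow (value of joint start_key above 0.002 m and value of joint any of strip_rocker, rate_rocker below 0.22 rad).
It fails at once if one of the two round keys (stop, display) is pressed (value of joint any of stop_key, display_key above 0.002 m).
It fails at once if a cell is lifted or shifted out of its bay (over 8 mm) (distance of any of cell1, cell2, cell3, cell4 from where it was at the start of the episode above 0.008 m).
It fails at once if another loose thing is picked up or knocked about (moved over 20 mm, or a bottle or the can tipped by over 30 degrees) (angle between any of glue, fluid_can, oil's own z axis and vertical above 0.52 rad or distance of any of wheel_a, wheel_b, glue, fluid_can, oil, driver, screw_tray from where it was at the start of the episode above 0.02 m).
It also fails if it takes over 54 s, if anything falls off the work surface, if the arm or the gripper's body presses on something with over 40 N, if the wrist force passes 120 N, or if a joint passes its speed limit or range.

## Working session

There is one attempt and no reset: what is moved stays moved. The work goes in short steps, Python scripts to look and compute and a shell command to move; the robot and the scene stay as the last step left them, time stands still between calls to the robot, and variables do not carry over. Pictures are saved under pics/ and viewed, and the job is handed in when it is done.

```bash
mkdir -p pics; python3 - <<'E'
from cell import robot
import cv2,numpy as np
s=robot.get_state();print(s)
for n in("top","side"):
    p,d=robot.camera(n);cv2.imwrite(f"pics/{n}0.png",p[:,:,::-1]);np.savez(f"/tmp/{n}0.npz",p=p,d=d);i=robot.camera_info(n);print(i)
    np.save(f"/tmp/{n}.npy",i,allow_pickle=True)
E
```

```text
{'time_s': 0.0, 'joint_positions': array([-6.43430668e+01,  1.49369630e+01, -7.98521630e+00,  6.71904176e+01,
        6.68044543e-04,  9.00010710e+01]), 'joint_velocities': array([ 0.01686874, -0.0298662 , -0.01105457,  0.01465387, -0.00215702,
       -0.08574355]), 'effort': array([ 9.21999635e-04, -4.05677676e+01,  2.53922850e+01,  1.88662636e-02,
        2.55828110e-05,  7.62624097e-06]), 'position': array([ 0.22702558, -0.4726245 ,  0.23045723]), 'eef_rot': array([[ 4.32963975e-01, -9.01410833e-01, -8.40379152e-04],
       [-9.01409083e-01, -4.32964791e-01,  1.77647164e-03],
       [-1.96518536e-03, -1.16228212e-05, -9.99998069e-01]]), 'ft_force': array([0.11633113, 0.18029642, 0.03800863]), 'ft_torque': array([ 0.03803671, -0.00157449,  0.02693973]), 'grip_width': 0.08525064270679919}
{'fx': 371.29657718407367, 'fy': 371.29657718407367, 'cx': 255.11328458726754, 'cy': 196.93581757079457, 'k1': -0.02187995077954642, 'world_to_cam': array([[-0.01056314, -0.9998901 , -0.01040271,  0.00313458],
       [-0.9965912 ,  0.01137839, -0.08170997,  0.56113452],
       [ 0.08181935,  0.00950414, -0.99660186,  1.16606247],
       [ 0.        ,  0.        ,  0.        ,  1.        ]])}
{'fx': 392.49787050503596, 'fy': 392.49787050503596, 'cx': 258.6592134061322, 'cy': 196.21413013922106, 'k1': -0.08917083132557241, 'world_to_cam': array([[-0.94976425, -0.31261837,  0.01475215,  0.52536965],
       [-0.21486764,  0.61706579, -0.7570084 ,  0.18813674],
       [ 0.22755169, -0.72214927, -0.65323859,  0.98286627],
       [ 0.        ,  0.        ,  0.        ,  1.        ]])}
```

View pics/top0.png

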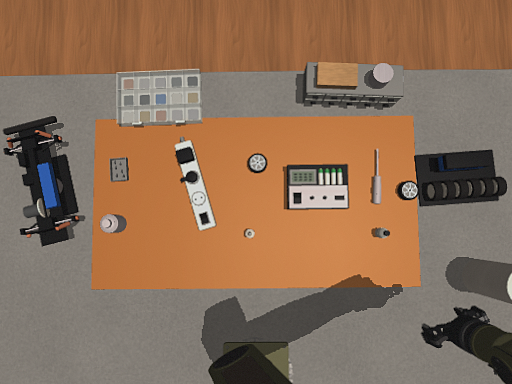

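View pics/side0.png

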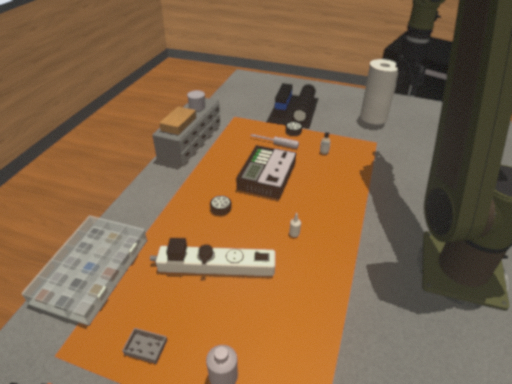

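Top picture: strip at about (195,185) with its rocker at (204,217), charger at (317,187) with rate rocker (297,198) and start key (339,197), glue at (250,233), wheel_a at (257,163). Next I enlarge and measure.

```bash
cat >h.py <<'E'
import numpy as np,cv2
def K(i): return np.array([[i['fx'],0,i['cx']],[0,i['fy'],i['cy']],[0,0,1]])
def D(i): return np.array([i['k1'],0,0,0.])
def unproj_z(i,uv,z):
    n=cv2.undistortPoints(np.array(uv,float).reshape(-1,1,2),K(i),D(i))[:,0]
    T=i['world_to_cam'];R=T[:3,:3];o=-R.T@T[:3,3]
    r=np.c_[n,np.ones(len(n))]@R
    return o+r*((z-o[2])/r[:,2])[:,None]
def unproj_d(i,uv,d):
    n=cv2.undistortPoints(np.array(uv,float).reshape(-1,1,2),K(i),D(i))[:,0]
    T=i['world_to_cam'];R=T[:3,:3]
    c=np.c_[n,np.ones(len(n))]*np.array(d).reshape(-1,1)
    return (c-T[:3,3])@R
def proj(i,P):
    T=i['world_to_cam']
    return cv2.projectPoints(np.array(P,float).reshape(-1,1,3),cv2.Rodrigues(T[:3,:3])[0],T[:3,3],K(i),D(i))[0][:,0]
def cloud(i,d):
    v,u=np.nonzero(d>0)
    P=np.full(d.shape+(3,),np.nan);P[v,u]=unproj_d(i,np.c_[u,v],d[v,u]);return P
E
python3 - <<'E'
from h import *
f=np.load('/tmp/top0.npz');i=np.load('/tmp/top.npy',allow_pickle=True).item()
p,d=f['p'],f['d'];P=cloud(i,d)
print('table z',np.nanmedian(P[250:280,120:180,2]))
z=P[...,2]
for n,(u0,u1,v0,v1),zr in(('strip',(165,225,130,240),(.03,.05)),('charger',(278,356,155,216),(.03,.06))):
    m=np.zeros(z.shape,np.uint8);m[v0:v1,u0:u1]=((z>zr[0])&(z<zr[1]))[v0:v1,u0:u1]
    q=P[m>0];print(n,len(q),np.median(q[:,2]),cv2.minAreaRect(q[:,:2].astype(np.float32)*1000))
for n,(u0,u1,v0,v1) in(('glue',(238,262,220,245)),('wheel_a',(243,272,150,177))):
    q=P[v0:v1,u0:u1].reshape(-1,3);q=q[q[:,2]>.012];print(n,len(q),q.mean(0),q[:,2].max())
c=np.hstack([cv2.resize(p[130:240,165:225],None,fx=5,fy=5,interpolation=cv2.INTER_CUBIC),cv2.resize(cv2.resize(p[155:216,278:356],None,fx=6,fy=6,interpolation=cv2.INTER_CUBIC),(468,550))])
cv2.imwrite('pics/crop1.png',c[:,:,::-1])
E
```

```text
table z 0.0012092379004653105
strip 1217 0.04033913624432772 ((602.703857421875, 188.17393493652344), (287.62530517578125, 56.795616149902344), 16.336458206176758)
charger 2666 0.04843157993476451 ((592.1210327148438, -200.31307983398438), (188.32920837402344, 139.5913543701172), 89.86824798583984)
glue 66 [0.44718286 0.01398704 0.04889474] 0.07833913117872497
wheel_a 303 [ 0.67281756 -0.01219014  0.02656428] 0.03314427733219371
```

View pics/crop1.png

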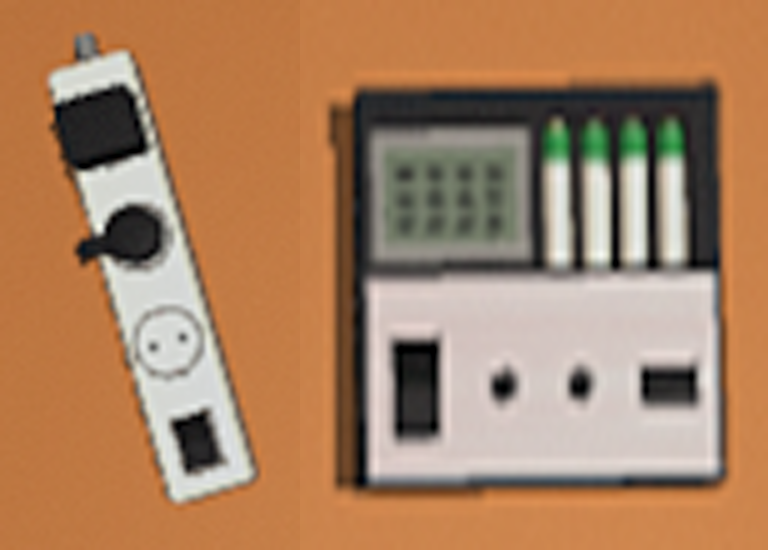

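```bash
cat >>h.py <<'E'
import math
def loc(c,yaw,x,y):
    a=math.radians(yaw);return np.array([c[0]+x*math.cos(a)-y*math.sin(a),c[1]+x*math.sin(a)+y*math.cos(a)])
S=((.6027,.1882),16.3); C=((.5921,-.2003),-0.1)
PTS=dict(strip=(*loc(*S,-.102,0),.0477),strip_piv=(*loc(*S,-.112,0),.04),rate=(*loc(*C,-.026,.066),.0557),rate_piv=(*loc(*C,-.036,.066),.048),start=(*loc(*C,-.036,-.066),.053),stop=(*loc(*C,-.036,-.02),.053),disp=(*loc(*C,-.036,.02),.053))
def need(s,xyz,yaw):
    R=np.array(s['eef_rot']);d=R.T@(np.array(xyz)-s['position'])*100
    cur=math.degrees(math.atan2(R[1,0],R[0,0]))
    t=(cur-yaw+180)%360-180
    print('pos',np.round(s['position'],4),'yaw',round(cur,2),'shift cm',np.round(d,2),'turn',round(t,2),'t',s['time_s'],'q',np.round(s['joint_positions'],1),'F',np.round(s['ft_force'],2))
E
python3 - <<'E'
from h import *
for k,v in PTS.items(): print(k,np.round(v,4))
i=np.load('/tmp/top.npy',allow_pickle=True).item()
print(proj(i,list(PTS.values())))
u=lambda x,y:(278+x/6-.5,155+y*61/550-.5)
print('rockcrop',unproj_z(i,[(165+198/5-.5,130+441/5-.5)],.045))
print('rate,disp,stop,start',unproj_z(i,[u(416-300,390),u(503-300,385),u(580-300,384),u(669-300,385)],.052))
E
python3 -m crank '[[[0,0,0],8],[[0,0,0],8],[[0,0,0],8]]' -1 20
python3 -c "
from h import *
from cell import robot
need(robot.get_state(),(*PTS['strip'][:2],.15),106.3)"
```

```text
strip [0.5048 0.1596 0.0477]
strip_piv [0.4952 0.1568 0.04  ]
rate [ 0.5662 -0.1343  0.0557]
rate_piv [ 0.5562 -0.1342  0.048 ]
start [ 0.556  -0.2662  0.053 ]
stop [ 0.5561 -0.2202  0.053 ]
disp [ 0.5561 -0.1802  0.053 ]
[[203.26517199 214.82272745]
 [204.51885167 217.9461616 ]
 [297.13215934 193.97122254]
 [296.93824558 197.37194717]
 [339.4498406  196.83474953]
 [324.69423697 196.97697653]
 [311.86057772 197.10063785]]
rockcrop [[0.49585216 0.15734891 0.045     ]]
rate,disp,stop,start [[ 0.55470283 -0.13347296  0.052     ]
 [ 0.55592261 -0.17872941  0.052     ]
 [ 0.55581287 -0.21876093  0.052     ]
 [ 0.55493756 -0.26501859  0.052     ]]
time_s: 0.4
position: [0.2272, -0.473, 0.231]
eef_rot: [[0.306, -0.952, -0.0], [-0.952, -0.306, 0.001], [-0.001, 0.0, -1.0]]
ft_force: [-0.5, -0.2, 0.4]
grip_width: 0.0441
pos [ 0.2272 -0.473   0.231 ] yaw -72.19 shift cm [-51.73 -45.78   8.14] turn -178.49 t 0.4 q [-64.3  14.9  -7.9  67.2   0.   97.8] F [-0.46 -0.2   0.44]
```

```bash
python3 -m crank '[[[-2,-2,0],-8],[[-4,-4,0],-16],[[-6.5,-6,0],-24],[[-9,-8,0],-32],[[-11.5,-10,0],-40],[[-14,-12,0],-48],[[-16.5,-14,0],-56],[[-19,-16,0],-64],[[-21.5,-18,0],-72],[[-23.5,-20,0],-80],[[-25,-22,0],-88],[[-26,-23,0],-90]]' 
python3 -c "
from h import *
from cell import robot
need(robot.get_state(),(*PTS['strip'][:2],.20),106.3)"
```

```text
time_s: 1.6
position: [0.3685, -0.1543, 0.2314]
eef_rot: [[0.951, 0.31, 0.001], [0.31, -0.951, 0.0], [0.001, 0.0, -1.0]]
ft_force: [-0.5, 0.3, -0.1]
grip_width: -0.0
pos [ 0.3685 -0.1543  0.2314] yaw 18.08 shift cm [ 22.7  -25.61   3.15] turn -88.22 t 1.6 q [-22.7   2.5 -23.1  64.4   0.   49.2] F [-0.48  0.25 -0.11]
```

```bash
python3 -m crank '[[[2,-2,0],-8],[[4,-4,0],-16],[[6,-6.5,0],-24],[[8,-9,0],-32],[[10,-11.5,0],-40],[[12.5,-14,0],-48],[[15,-16.5,1],-56],[[17,-19,1.5],-64],[[19,-21.5,2],-72],[[21,-23.5,2.5],-80],[[22,-25,3],-88],[[22.7,-25.6,3],-88.2]]' 
python3 -m crank '[[[0,0,0],0],[[0,0,0],0]]' >/dev/null
python3 - <<'E'
from h import *
from cell import robot
s=robot.get_state();need(s,(*PTS['strip'][:2],.08),106.3)
i=robot.camera_info('wrist');p,d=robot.camera('wrist');np.save('/tmp/wd.npy',d);np.save('/tmp/wi.npy',i,allow_pickle=True)
q=proj(i,[PTS['strip'],PTS['strip_piv'],(*loc(*S,-.145,.028),.04),(*loc(*S,-.145,-.028),.04),tuple(s['position'])]);print(q)
p=p.copy()
for x,y in q: cv2.drawMarker(p,(int(round(x)),int(round(y))),(255,0,0),0,8,1)
cv2.imwrite('pics/w1.png',cv2.resize(p,(768,576))[:,:,::-1])
E
```

```text
time_s: 2.8
position: [0.506, 0.1584, 0.2004]
eef_rot: [[-0.277, 0.961, -0.002], [0.961, 0.277, -0.0], [0.0, -0.002, -1.0]]
ft_force: [-0.6, -1.1, -0.4]
grip_width: -0.0
pos [0.5061 0.1565 0.2015] yaw 105.77 shift cm [ 0.34 -0.03 12.15] turn -0.53 t 3.0 q [ 17.2  16.2 -10.6  63.2  -0.    1.4] F [-0.89 -0.33  0.51]
[[261.4719171  177.13091642]
 [261.31509307 165.73032781]
 [289.75691628 132.07302422]
 [232.3748022  132.66817456]
 [258.17291057 243.60257593]]
```

View pics/w1.png

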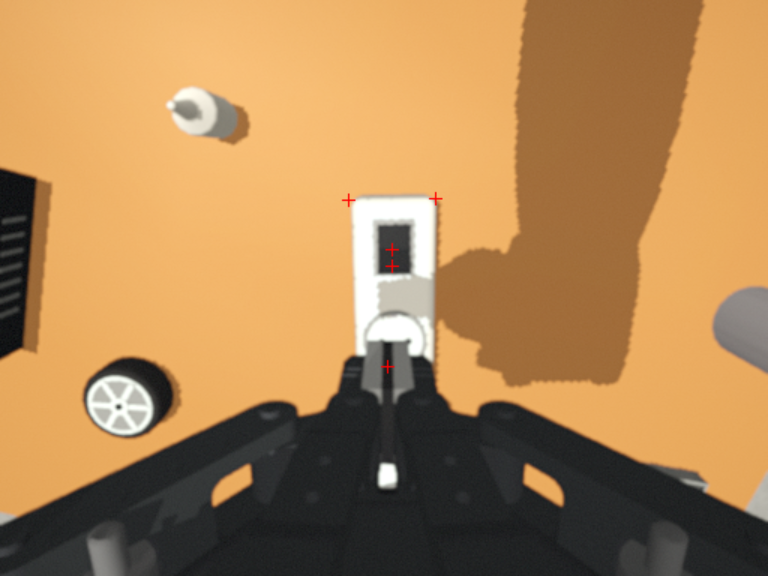

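The wrist picture agrees with the model to about 1–2 mm: strip edges at columns 352–437, rocker at rows 222–274, centred on the marked pivot at 249. I'll press slightly outboard, 14 mm from the pivot.

```bash
python3 -c "
from h import *
from cell import robot
need(robot.get_state(),(*loc(*S,-.098,0),.06),106.3)"
python3 -m crank '[[[0.4,0.15,2.5],-0.5],[[0.4,0.15,5],-0.5],[[0.4,0.15,8],-0.5],[[0.4,0.15,10.5],-0.5],[[0.4,0.15,12],-0.5],[[0.4,0.15,13],-0.5],[[0.4,0.15,13.5],-0.5],[[0.4,0.15,13.8],-0.5],[[0.4,0.15,14],-0.5],[[0.4,0.15,14],-0.5],[[0.4,0.15,14],-0.5]]'
python3 -c "
from h import *
from cell import robot
need(robot.get_state(),(*loc(*S,-.098,0),.043),106.3)"
```

```text
pos [0.506  0.1562 0.2016] yaw 105.75 shift cm [ 0.36  0.38 14.16] turn -0.55 t 3.05 q [ 17.2  16.2 -10.7  63.2  -0.    1.4] F [-0.29 -0.14  0.12]
time_s: 4.15
position: [0.5071, 0.1615, 0.0619]
eef_rot: [[-0.282, 0.96, 0.001], [0.96, 0.282, 0.0], [0.0, 0.001, -1.0]]
ft_force: [0.4, -0.3, 0.2]
grip_width: 0.0003
pos [0.5071 0.1615 0.0619] yaw 106.36 shift cm [-0.12  0.12  1.89] turn 0.06 t 4.15 q [ 17.7  23.  -23.3  43.6   0.    1.3] F [ 0.35 -0.28  0.19]
```

```bash
python3 -m crank '[[[-0.1,0.1,0.4],0],[[-0.1,0.1,0.8],0],[[-0.1,0.1,1.1],0],[[-0.1,0.1,1.3],0],[[-0.1,0.1,1.5],0],[[-0.1,0.1,1.7],0],[[-0.1,0.1,1.85],0],[[-0.1,0.1,1.95],0],[[-0.1,0.1,1.95],0],[[-0.1,0.1,1.95],0]]'
python3 -c "
from h import *
from cell import robot
need(robot.get_state(),(*loc(*S,-.098,0),.043),106.3)"
```

```text
time_s: 5.15
position: [0.5073, 0.1605, 0.0427]
eef_rot: [[-0.282, 0.96, -0.001], [0.96, 0.282, -0.0], [0.0, -0.001, -1.0]]
ft_force: [-2.1, -1.1, 9.7]
grip_width: -0.0001
pos [0.5073 0.1605 0.0427] yaw 106.36 shift cm [-0.02  0.14 -0.03] turn 0.06 t 5.15 q [ 17.6  24.3 -24.7  41.1   0.    1.2] F [-2.06 -1.09  9.66]
```

```bash
python3 -m crank '[[[0,0,-1],0],[[0,0,-2.5],0],[[0,0,-5],0],[[0,0,-8],0],[[0,0,-11],0],[[0,0,-14],0],[[0,0,-15],0],[[0,0,-15],0],[[0,0,-15],0]]'
python3 - <<'E'
from h import *
from cell import robot
s=robot.get_state();need(s,(*loc(*C,-.022,.066),.15),89.9)
i=robot.camera_info('wrist');p,d=robot.camera('wrist')
P=cloud(i,d)
c,yw=S;a=math.radians(yw)
dx=P[...,0]-c[0];dy=P[...,1]-c[1];lx=dx*math.cos(a)+dy*math.sin(a);ly=-dx*math.sin(a)+dy*math.cos(a)
for x in np.arange(-.136,-.088,.004):
    m=(abs(lx-x)<.002)&(abs(ly)<.007);print(round(x,3),m.sum(),np.round(np.median(P[m][:,2]),4))
cv2.imwrite('pics/w2.png',cv2.resize(p[60:260,150:380],None,fx=3,fy=3)[:,:,::-1])
E
```

```text
time_s: 6.05
position: [0.5071, 0.1604, 0.1907]
eef_rot: [[-0.282, 0.96, -0.002], [0.96, 0.282, -0.001], [-0.0, -0.002, -1.0]]
ft_force: [-0.2, -0.2, -1.3]
grip_width: 0.0002
pos [0.5071 0.1604 0.1907] yaw 106.36 shift cm [-30.05  -2.24   4.08] turn 16.46 t 6.05 q [ 17.6  16.8 -11.4  61.9  -0.    1.2] F [-0.23 -0.24 -1.3 ]
-0.136 66 0.0408
-0.132 69 0.041
-0.128 76 0.0453
-0.124 59 0.0496
-0.12 224 0.2863
-0.116 1716 0.2711
-0.112 4479 0.27
-0.108 1059 0.2656
-0.104 262 0.2296
-0.1 256 0.2292
-0.096 269 0.2359
-0.092 278 0.2383
-0.088 99 0.0412
```

View pics/w2.png

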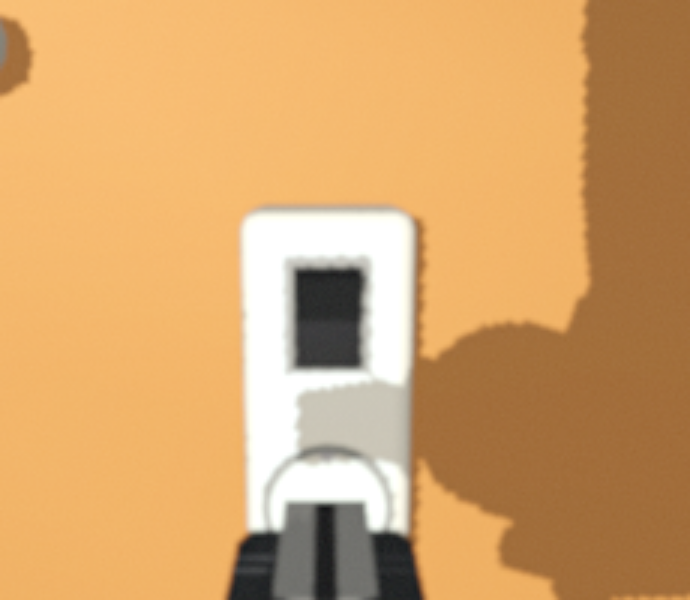

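The near half now stands up (49.6 mm at its end) and the half towards the sockets looks level, so the strip is on. Next is the charger.

```bash
python3 -m crank '[[[-2,-0.2,0],2],[[-5,-0.4,0],4],[[-8,-0.6,0],6],[[-11,-0.8,0],8],[[-14,-1,0],10],[[-17,-1.2,0],12],[[-20,-1.4,0],14],[[-23,-1.7,0],16],[[-26,-2,0],16.4],[[-28.5,-2.1,0],16.4],[[-30,-2.2,0],16.4],[[-30,-2.2,0],16.4]]'
python3 -m crank '[[[0,0,0],0],[[0,0,0],0]]' >/dev/null
python3 - <<'E'
from h import *
from cell import robot
s=robot.get_state();need(s,(*loc(*C,-.022,.066),.07),89.9)
i=robot.camera_info('wrist');p,d=robot.camera('wrist')
P=cloud(i,d)
q=proj(i,[PTS[k] for k in('rate','rate_piv','disp','stop','start')]+[(*loc(*C,-.07,.095),.048),(*loc(*C,-.07,-.095),.048)]);print(q)
p=p.copy()
for x,y in q: cv2.drawMarker(p,(int(round(x)),int(round(y))),(255,0,0),0,8,1)
cv2.imwrite('pics/w3.png',cv2.resize(p,(768,576))[:,:,::-1])
E
```

```text
time_s: 7.3
position: [0.5708, -0.1347, 0.1902]
eef_rot: [[0.003, 1.0, -0.002], [1.0, -0.003, 0.0], [0.0, -0.002, -1.0]]
ft_force: [0.3, 0.6, -0.4]
grip_width: -0.0001
pos [ 0.5707 -0.1322  0.1914] yaw 90.03 shift cm [-0.22 -0.04 12.14] turn 0.13 t 7.5 q [-13.1  22.   -3.6  64.6   0.  -13.1] F [-0.33  0.24  0.47]
[[255.73801743 177.07903297]
 [255.78147655 164.95797063]
 [206.16338771 165.87233699]
 [163.14118722 165.85672801]
 [113.8979583  165.86060911]
 [287.44437447 128.31518869]
 [ 80.74504856 128.43004594]]
```

View pics/w3.png

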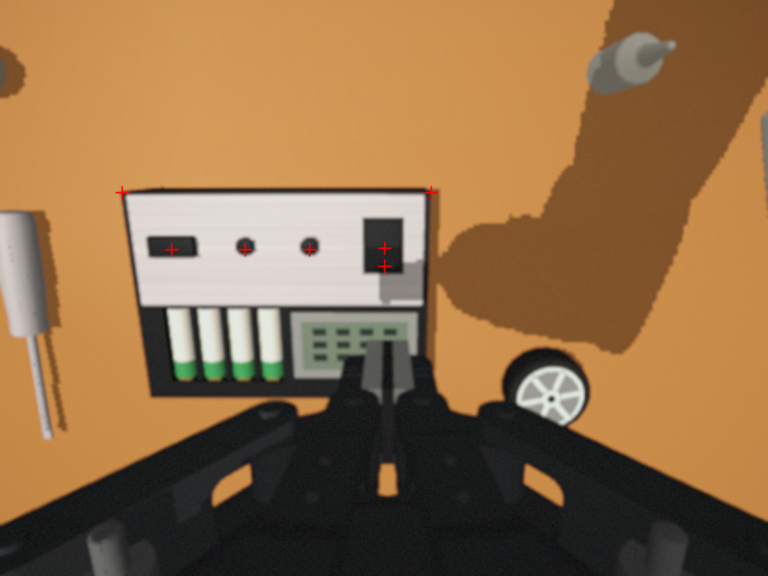

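The markers sit on the rocker (384,249), the keys (310/245/172, 247) and the front corners to within about 1 mm. I'm descending onto the rate rocker.

```bash
python3 -m crank '[[[-0.2,0,2],0],[[-0.2,0,4.5],0],[[-0.2,0,7],0],[[-0.2,0,9.5],0],[[-0.2,0,11],0],[[-0.2,0,11.8],0],[[-0.2,0,12.1],0],[[-0.2,0,12.1],0],[[-0.2,0,12.1],0]]'
python3 -c "
from h import *
from cell import robot
need(robot.get_state(),(*loc(*C,-.022,.066),.051),89.9)"
```

```text
time_s: 8.45
position: [0.5721, -0.1353, 0.0718]
eef_rot: [[0.0, 1.0, 0.002], [1.0, -0.0, -0.0], [-0.0, 0.002, -1.0]]
ft_force: [0.7, -0.1, -0.8]
grip_width: -0.0004
pos [ 0.5721 -0.1353  0.0718] yaw 89.98 shift cm [ 0.11 -0.19  2.08] turn 0.08 t 8.45 q [-13.3  27.  -14.4  48.4   0.  -13.3] F [ 0.67 -0.07 -0.8 ]
```

```bash
python3 -m crank '[[[0,-0.15,0.4],0],[[0,-0.15,0.8],0],[[0,-0.15,1.1],0],[[0,-0.15,1.4],0],[[0,-0.15,1.6],0],[[0,-0.15,1.8],0],[[0,-0.15,2],0],[[0,-0.15,2.1],0],[[0,-0.15,2.1],0],[[0,-0.15,2.1],0]]'
python3 -c "
from h import *
from cell import robot
need(robot.get_state(),(*loc(*C,-.022,.066),.051),89.9)"
```

```text
time_s: 9.45
position: [0.5694, -0.1354, 0.0507]
eef_rot: [[0.001, 1.0, -0.0], [1.0, -0.001, -0.0], [-0.0, -0.0, -1.0]]
ft_force: [-2.3, 0.6, 7.7]
grip_width: 0.0002
pos [ 0.5694 -0.1354  0.0507] yaw 89.95 shift cm [ 0.12  0.08 -0.03] turn 0.05 t 9.45 q [-13.4  28.1 -16.3  45.6  -0.  -13.3] F [-2.31  0.63  7.68]
```

```bash
python3 -m crank '[[[0,0,-0.8],0],[[0,0,-2],0],[[0,0,-4],0],[[0,0,-6.5],0],[[0,0,-9],0],[[0,0,-11],0],[[0,0,-12],0],[[0,0,-12],0],[[0,0,-12],0]]'
python3 - <<'E'
from h import *
from cell import robot
s=robot.get_state();need(s,(*loc(*C,-.036,-.066),.07),89.9)
i=robot.camera_info('wrist');p,d=robot.camera('wrist')
P=cloud(i,d)
lx=P[...,0]-C[0][0];ly=P[...,1]-C[0][1]
for x in np.arange(-.056,-.012,.004):
    m=(abs(lx-x)<.002)&(abs(ly-.066)<.007)&(P[...,2]<.1);print(round(x,3),m.sum(),np.round(np.median(P[m][:,2]),4))
cv2.imwrite('pics/w4.png',cv2.resize(p[60:260,50:330],None,fx=2.5,fy=2.5)[:,:,::-1])
E
```

```text
time_s: 10.35
position: [0.5693, -0.1353, 0.1692]
eef_rot: [[0.001, 1.0, -0.001], [1.0, -0.001, 0.0], [0.0, -0.001, -1.0]]
ft_force: [-0.4, -0.2, -0.3]
grip_width: 0.0002
pos [ 0.5693 -0.1353  0.1692] yaw 89.95 shift cm [-13.09  -1.32   9.92] turn 0.05 t 10.35 q [-13.4  22.6  -6.   61.5  -0.  -13.3] F [-0.35 -0.19 -0.34]
-0.056 81 0.0493
-0.052 100 0.0542
-0.048 78 0.057
-0.044 71 0.055
-0.04 64 0.0532
-0.036 67 0.0517
-0.032 75 0.0513
-0.028 68 0.0514
-0.024 75 0.0512
-0.02 57 0.0503
-0.016 70 0.049
```

View pics/w4.png

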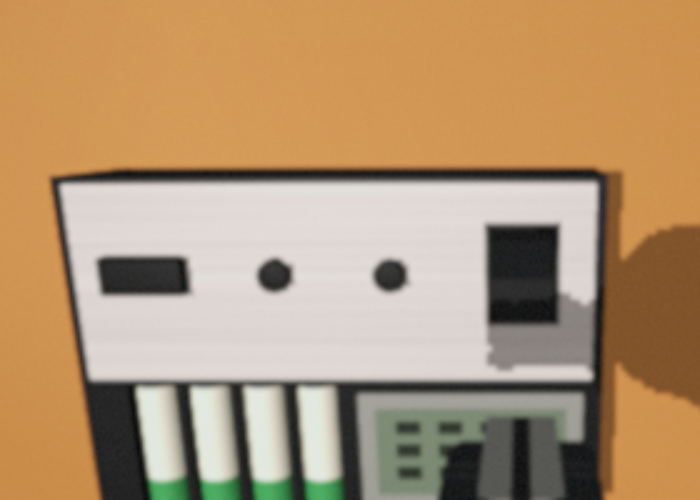

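The depth profile shows the rate rocker's far half level at 51 mm and its near half raised to 57 mm, so it is over to fast. I'm moving above the start key.

```bash
python3 -m crank '[[[-2,-0.3,0],0],[[-4.5,-0.6,0],0],[[-7,-0.9,0],0],[[-9.5,-1.1,0],0],[[-12,-1.3,0],0],[[-13,-1.3,0],0],[[-13,-1.3,2],0],[[-13,-1.3,5],0],[[-13,-1.3,8],0],[[-13,-1.3,9.6],0],[[-13,-1.3,9.9],0],[[-13,-1.3,9.9],0]]'
python3 -m crank '[[[0,0,0],0],[[0,0,0],0]]' >/dev/null
python3 -c "
from h import *
from cell import robot
need(robot.get_state(),(*loc(*C,-.036,-.066),.05),89.9)"
```

```text
time_s: 11.6
position: [0.556, -0.2645, 0.0699]
eef_rot: [[0.0, 1.0, -0.002], [1.0, -0.0, 0.001], [0.001, -0.002, -1.0]]
ft_force: [0.6, 0.4, 0.5]
grip_width: 0.0001
pos [ 0.5577 -0.2657  0.0721] yaw 89.97 shift cm [-0.05 -0.17  2.21] turn 0.07 t 11.8 q [-25.5  29.6  -9.8  50.5   0.  -25.4] F [-0.21 -0.56  0.37]
```

```bash
python3 -m crank '[[[0,-0.1,0.4],0],[[0,-0.1,0.8],0],[[0,-0.1,1.2],0],[[0,-0.1,1.5],0],[[0,-0.1,1.8],0],[[0,-0.1,2],0],[[0,-0.1,2.1],0],[[0,-0.1,2.1],0],[[0,-0.1,2.1],0]]'
python3 -c "
from h import *
from cell import robot
need(robot.get_state(),(*loc(*C,-.036,-.066),.05),89.9)"
```

```text
time_s: 12.7
position: [0.5555, -0.2653, 0.0501]
eef_rot: [[0.001, 1.0, -0.0], [1.0, -0.001, 0.0], [0.0, -0.0, -1.0]]
ft_force: [-1.9, 0.1, 2.4]
grip_width: 0.0002
pos [ 0.5555 -0.2653  0.0501] yaw 89.95 shift cm [-0.09  0.05  0.01] turn 0.05 t 12.7 q [-25.5  30.7 -11.6  47.7  -0.  -25.5] F [-1.92  0.14  2.43]
```

```bash
python3 -m crank '[[[0,0,0.05],0],[[0,0,0.1],0],[[0,0,0.1],0],[[0,0,0.1],0],[[0,0,0.1],0]]'
```

```text
time_s: 13.2
position: [0.5555, -0.2653, 0.0499]
eef_rot: [[0.001, 1.0, 0.0], [1.0, -0.001, -0.0], [-0.0, 0.0, -1.0]]
ft_force: [-3.3, 1.9, 9.6]
grip_width: 0.0003
```

The force is 9.6 N with the tip at 49.9 mm, so the key is on its stop. I'm holding it there for over two seconds.

```bash
python3 -m crank '[[[0,0,0],0],[[0,0,0],0],[[0,0,0],0],[[0,0,0],0],[[0,0,0],0],[[0,0,0],0],[[0,0,0],0],[[0,0,0],0],[[0,0,0],0],[[0,0,0],0],[[0,0,0],0],[[0,0,0],0]]'
python3 -m crank '[[[0,0,0],0],[[0,0,0],0],[[0,0,0],0],[[0,0,0],0],[[0,0,0],0],[[0,0,0],0],[[0,0,0],0],[[0,0,0],0],[[0,0,0],0],[[0,0,0],0],[[0,0,0],0],[[0,0,0],0]]'
python3 -m crank '[[[0,0,-0.8],0],[[0,0,-2],0],[[0,0,-4],0],[[0,0,-6.5],0],[[0,0,-9],0],[[0,0,-11],0],[[0,0,-12],0],[[0,0,-12],0],[[0,0,-12],0]]'
python3 -m crank '[[[0,2,-2],0],[[0,4,-4],0],[[0,7,-5],0],[[0,10,-5],0],[[0,12,-5],0],[[0,12,-5],0],[[0,12,-5],0],[[0,12,-5],0]]'
python3 - <<'E'
from h import *
from cell import robot
s=robot.get_state();print(s['time_s'],s['position'],s['ft_force'])
p,d=robot.camera('top');i=robot.camera_info('top');P=cloud(i,d)
f=np.load('/tmp/top0.npz')
for nm,(c,yw),oy,oz in(('strip',S,0,-.112),('rate',C,.066,-.036)):
    a=math.radians(yw);dx=P[...,0]-c[0];dy=P[...,1]-c[1];lx=dx*math.cos(a)+dy*math.sin(a);ly=-dx*math.sin(a)+dy*math.cos(a)
    print(nm,[(int(1000*o),np.round(np.median(P[(abs(lx-oz-o)<.0025)&(abs(ly-oy)<.008)&(P[...,2]<.1)][:,2]),4)) for o in(-.012,-.008,0,.008,.012)])
cv2.imwrite('pics/topend.png',np.hstack([cv2.resize(x[120:300,85:425],None,fx=1.17*2,fy=1.17*2)[:, :,::-1] for x in (p,)]))
p,d=robot.camera('side');cv2.imwrite('pics/sideend.png',p[:,:,::-1])
p,d=robot.camera('wrist');cv2.imwrite('pics/wend.png',p[:,:,::-1])
E
```

```text
time_s: 14.4
position: [0.5555, -0.2653, 0.0499]
eef_rot: [[0.001, 1.0, 0.0], [1.0, -0.001, -0.0], [-0.0, 0.0, -1.0]]
ft_force: [-3.8, 1.4, 10.1]
grip_width: -0.0002
time_s: 15.6
position: [0.5555, -0.2653, 0.0499]
eef_rot: [[0.001, 1.0, 0.0], [1.0, -0.001, -0.0], [-0.0, 0.0, -1.0]]
ft_force: [-4.3, 1.6, 9.1]
grip_width: -0.0
time_s: 16.5
position: [0.5554, -0.2653, 0.1682]
eef_rot: [[0.001, 1.0, -0.001], [1.0, -0.001, 0.0], [0.0, -0.001, -1.0]]
ft_force: [-0.7, -0.7, -0.1]
grip_width: 0.0001
time_s: 17.3
position: [0.6742, -0.2654, 0.2179]
eef_rot: [[0.001, 1.0, -0.002], [1.0, -0.001, 0.001], [0.001, -0.002, -1.0]]
ft_force: [-0.4, -0.0, 0.2]
grip_width: 0.0005
17.3 [ 0.67424855 -0.26538755  0.21790939] [-0.36311153 -0.0421986   0.17119235]
strip [(-12, np.float64(0.0479)), (-8, np.float64(0.0483)), (0, np.float64(0.0439)), (8, np.float64(0.0436)), (12, np.float64(0.0443))]
rate [(-12, np.float64(0.0596)), (-8, np.float64(0.0554)), (0, np.float64(0.0514)), (8, np.float64(0.0515)), (12, np.float64(0.0492))]
```

View pics/topend.png

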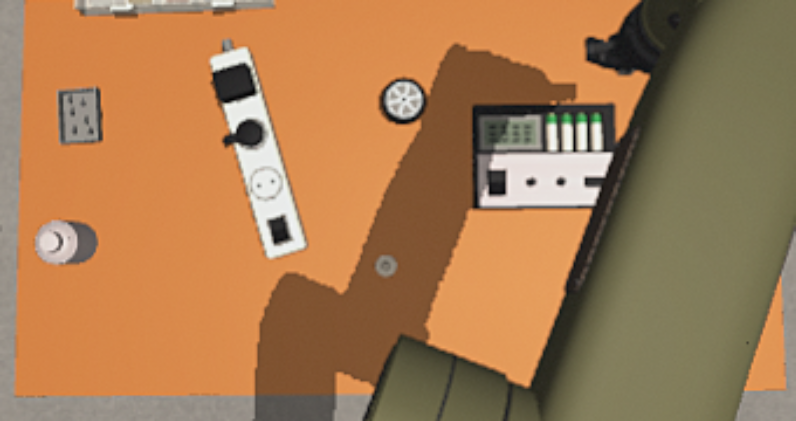

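View pics/sideend.png

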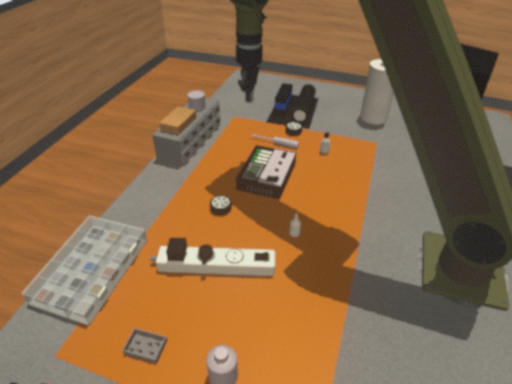

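The top picture shows both rockers over, near halves up, with the cells in their bays. In the side picture every loose object is where it was: glue (295,226), wheel_a (220,205), oil (325,145). The arm is clear, so I'm handing in.

```bash
python3 -c "
from cell import robot
print(robot.finish_job())"
```

```text
the job is handed in; nothing more can be done
None
```

I did the three presses in order with the gripper shut, and handed the job in at about 17.5 s of the 54 s allowed; no verdict is reported.

- **Strip rocker:** pressed to a tip height of 42.7 mm, at 9.7 N.
- **Rate rocker:** pressed to 50.7 mm, at 7.7 N.
- **Start key:** held against its stop at 49.9 mm with 9–10 N for about 2.4 s, then released.

**Last checks:**
- The depth images show both rockers over. The pressed halves are level, at about 44 mm on the strip and 51 mm on the charger, and the opposite halves are raised.
- By eye in the end pictures, the cells are in their bays and the loose things stand where they began. I did not measure their positions again.
- The arm stood clear of everything at 218 mm, with no contact force.
- The start key was partly hidden by the arm in the last top view, so I did not confirm by depth that it sprang back. The wrist force was near zero after lifting off.

The measured positions agreed with the stated sizes and the wrist views to about 1–3 mm. No check failed.

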